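Thread two drive-unit spacers onto the parts stand, wide one first

ROBOT

A 6-joint arm with a two-finger parallel gripper is mounted at the origin on the work surface. World frame = base frame: x ahead of the robot, y to its left, z up, the work surface at z = 0. Lengths are in m, angles in rad, forces in N, time in s.
With the tool pointing down it reaches from about 0.325 to 0.85 m from the base axis. Payload 4.4 kg.
Tool frame: the origin (TCP) lies on the mounting face of the last link; the fingertips stand arm.tips_ahead ahead of it and the grasp point (between the pads) lies 180 mm ahead of it (arm.tips_ahead is the distance from the TCP to the fingertips, in m); z points along the fingers, y is the line along which they close (so a half turn about z gives the same grasp; the last joint's range is limited). The gripper opens to 94 mm and grips with 3 to 60 N. Pads are 16 mm wide; open, the fingers measure 119 mm over their backs; the gripper's body (75 mm by 177 mm) begins 78 mm behind the grasp point.
Start: joints at [1.179, 0.207, 1.542, -0, 1.393, -0.15], TCP at [0.137, 0.558, 0.405] pointing down, gripper open.
Joint ranges: [-2.73, 2.73], [-0.86, 2.22], [0.23, 2.46], [-1.11, 4.25], [0.08, 2.63], [-2.82, 2.82]. Speed limits (rad/s): [2.79, 2.79, 3.14, 3.14, 3.14, 3.14].

INTERFACE

Orientations are given as a rotation vector (axis times angle).
In Python, from rig import arm gives the robot as it stands.
- The arm moves only by the tool play_rows, never from a script. Its argument "commands" is a list that holds one entry, the list of rows, each a list of 7 numbers: the closure, from -1 (fully open) to 1 (shut), then the shift along the world's x, y, z in units of 0.3 m (1.0 is 0.3 m), then the turn, a rotation vector about the world's x, y, z in units of 90 degrees (1.0 is 90 degrees). A call has 1 to 8 rows; each row shifts and turns the commanded pose from where the row before left it; what a row does not reach is not made up. A row lasts 1/10 s, in which the tool goes at most 50 mm and 8.59 degrees, less where a joint would pass 70% of its speed; a pose out of reach is approached as far as the arm can. A call with a number of a shift or a turn outside -1 to 1 is refused whole. A call with a gripper value outside its range is refused whole. The fingers move at their own pace and stop on an object; "newtons" is the grip in N (left out, the last holds). Time passes only in rows, so rows that do not move let the fingers close. It gives the time, the measured TCP pose, the force, the opening and the grip force at its end, in the units of the state.
- arm.sense(): the state, without advancing time (a new reading comes with each control period).
- arm.snapshot(name): name is "side" or "top" or "wrist"; returns a dict with "image" (400x640x3 uint8, red, green, blue), "intrinsics" (3x3 intrinsics, pixels), "world_from_camera" (4x4, takes a point from camera to world coordinates). Camera axes: x right, y down, z forward; pixel columns grow to the right and rows downward; lengths in m; the calibration is good to about 2 mm. A picture is of the moment at which its call begins. There is no depth.
- arm.sign_off(): hands the job in; it is judged then, once.
Trained networks look in a picture, given as the dict that the camera call returned (one of the last four; its "shot" number tells which), for a name from the list of things; names that differ only in an ending like _2 or _b are one class to them, and where a whole thing is asked for, a point or a joint stands for the part that bears it (a point fixed in the world has none). Each returns a list of dicts, best first, with "p" (0 to 1); they miss things now and then, are a little off and sometimes report something else, mostly with a low value. They report only what shows in the picture. A call takes as long as a camera call. They do not tell look-alikes from the thing itself.
- arm.silhouettes(picture, name): "mask" (400x640 bool, what is visible of it) and "rect" ([left, top, right, bottom] in pixels, round what is visible of it).
- arm.landmark_of(picture, name): "at" ([column, row] in pixels: a listed point, or the origin of a listed thing).
The state is a dict: "clock": time; "q": joint angles; "dq": joint speeds; "joint_torque": joint torques, N m; "position": TCP position; "eef_rot": TCP orientation; "wrist_force": force on the tool from outside, world axes, zero at the start; "torque": the same for the moment, N m; "finger_gap": opening from 0.0 (shut) to 1.0 (fully open); "finger_force": force on a finger pad.
Only numpy, scipy, OpenCV 4.12 (cv2) and the standard library are available. Lean on these libraries where they do the work, as an engineer would, in place of code of your own. Each camera call takes 0.05 s, during which the arm holds its last target. There are 200 camera calls.

TASK

Put the two plain steel spacer rings of the dismantled drive unit on the upright pin of the aluminium parts stand, in order of size: first the wide, flat ring, lying flat on the stand's base, then the narrow, taller ring on top of it. Leave the ball bearing where it lies.

Things in the scene. Friction and masses are not known exactly. Their poses are not given: they have to be found in the camera images.
- wide_spacer: The wide, flat spacer: plain steel ring, outside diameter 62 mm, bore 36 mm, 16 mm high, 250 g or so, lying flat and loose on the table. Origin: centre of its underside, on the ring's axis; z is the ring's axis, up.
- narrow_spacer: The narrow, taller spacer: plain steel ring, outside diameter 46 mm, bore 34 mm, 22 mm high, 130 g or so, standing flat and loose on the table. Origin: centre of its underside, on the ring's axis; z is the ring's axis, up.
- pin_foot (a point): The foot of the pin of the parts stand: the point on the pin's axis at the top face of the base. The stand is a fixed square aluminium plate 100 x 100 mm and 10 mm thick, flat on the table, with a vertical steel pin of 16 mm diameter in its middle; the pin rises 50 mm above the base, its last 10 mm tapering to 6 mm. z is up along the pin, x and y are along the sides of the plate.
- bearing: A ball bearing that does not belong on the stand: outside diameter 52 mm, bore 20 mm, 15 mm high, dark steel, its bright balls showing between an outer and an inner ring. Lies flat and loose on the table, is to be left alone. Origin: centre of its underside; z is its axis, up.
Mind the look-alikes: they are no part of the job. Leave any purple look-alike of the narrow_spacer alone. Leave any red look-alike of the part that bears pin_foot alone.

How it is judged:
On the way, in this order (a step that is already met when the one before it is completed fails the run):
1. the wide spacer is round the pin and flat on the base (horizontal distance between wide_spacer and pin_foot below 0.014 m and z of wide_spacer in the frame of pin_foot between -0.005 and 0.005 m and angle between wide_spacer's own z axis and vertical below 0.17 rad), for 0.2 s.
2. the narrow spacer is round the pin and flat on the wide one (all of step 1 and horizontal distance between narrow_spacer and pin_foot below 0.014 m and z of narrow_spacer in the frame of pin_foot between 0.011 and 0.021 m and angle between narrow_spacer's own z axis and vertical below 0.17 rad), for 0.2 s.
At the end, for the whole second after the job is handed in: Both spacers are round the pin (axis within 14 mm of the pin's) and at rest, level within about 10 degrees: the wide one's underside on the base and the narrow one's underside on top of the wide one, each within 5 mm of height (all of step 2 and linear speed of each of wide_spacer, narrow_spacer below 0.03 m/s); the robot touches nothing.
It fails at once if the ball bearing is moved more than 30 mm (distance of bearing from where it was at the start of the episode above 0.03 m).
It also fails if it takes over 53 s, if anything falls off the work surface, if the arm or the gripper's body presses on something with over 40 N, if the wrist force passes 120 N, or if a joint passes its speed limit or range.

## Working session

There is one attempt and no reset: what is moved stays moved. The work goes in short steps, Python scripts to look and compute and a tool call to move; the robot and the scene stay as the last step left them, time stands still between calls to the robot, and variables do not carry over. Pictures are saved under pics/ and viewed, at most 10 in all, crops included, and the job is handed in when it is done.

Besides the shell and the picture viewer there is one more tool, called after "Request:" as name([rows], argument=value, ...), one row to a line, values as JSON. play_rows: Moves the arm, as the interface text tells. Shifts and turns lie within -1 to 1; 1 stands for 0.3 m of shift or 90 degrees of turn. Its arguments: {"type":"object","properties":{"commands":{"type":"array","items":{"type":"array","items":{"type":"array","items":{"type":"number","minimum":-1,"maximum":1}}}},"newtons":{"type":"number"}},"required":["commands"]}

```bash
mkdir -p pics
cat > h.py <<'E'
import numpy as np, cv2
from rig import arm
def ray(s,px,z):
    K=np.array(s["intrinsics"]);T=np.array(s["world_from_camera"])
    d=T[:3,:3]@np.linalg.solve(K,[px[0],px[1],1]);o=T[:3,3]
    return (o+d*(z-o[2])/d[2]).round(4)
def save(s,n): cv2.imwrite(f"pics/{n}.png",np.array(s["image"])[:,:,::-1])
E
python3 - <<'E'
from h import *
print(arm.tips_ahead, arm.sense()["eef_rot"],arm.sense()["clock"])
ims=[]
for c in ["top","side"]:
    s=arm.snapshot(c); ims.append(np.array(s["image"]))
    print(c,np.array(s["world_from_camera"]).round(3).tolist())
    for n,z in [("wide_spacer",0),("narrow_spacer",0),("pin_foot",.01),("bearing",0)]:
        for r in arm.landmark_of(s,n): print(n,round(r["p"],2),np.round(r["at"],1),ray(s,r["at"],z))
    save(s,c)
E
```

```text
0.1992 [-0.37723942 -3.11827457  0.00337697] 0.0
top [[0.015, -0.997, 0.079, 0.414], [-1.0, -0.017, -0.021, 0.016], [0.023, -0.079, -0.997, 0.906], [0.0, 0.0, 0.0, 1.0]]
wide_spacer 0.71 [190.9 212.3] [0.4656 0.224  0.    ]
narrow_spacer 0.73 [330.8 276.7] [ 0.3526 -0.0329  0.    ]
narrow_spacer 0.58 [336.8 229.8] [ 0.4378 -0.0428  0.    ]
narrow_spacer 0.43 [192.4 210.7] [0.4685 0.2213 0.    ]
pin_foot 0.93 [417.6 150.1] [ 0.5865 -0.1894  0.01  ]
pin_foot 0.91 [319.1 103.2] [ 0.6706 -0.0067  0.01  ]
pin_foot 0.6 [200.8 305.3] [0.2997 0.1984 0.01  ]
pin_foot 0.32 [338.7 235.8] [ 0.4268 -0.0458  0.01  ]
bearing 0.95 [444.7 224.9] [ 0.45   -0.2417  0.    ]
side [[-0.91, -0.319, 0.264, 0.222], [-0.414, 0.709, -0.571, 0.619], [-0.005, -0.629, -0.778, 0.847], [0.0, 0.0, 0.0, 1.0]]
wide_spacer 0.85 [295.7 291.2] [0.4692 0.224  0.    ]
narrow_spacer 0.69 [368.1 189.5] [ 0.4378 -0.0553  0.    ]
narrow_spacer 0.6 [394.9 210.3] [ 0.3672 -0.0262  0.    ]
pin_foot 0.93 [331.4 125.4] [ 0.5848 -0.1929  0.01  ]
pin_foot 0.79 [260.5 167.1] [ 0.6717 -0.0102  0.01  ]
pin_foot 0.59 [386.6 310.9] [0.3031 0.1975 0.01  ]
bearing 0.67 [396.1 128.7] [ 0.4463 -0.2545  0.    ]
```

View pics/top.png

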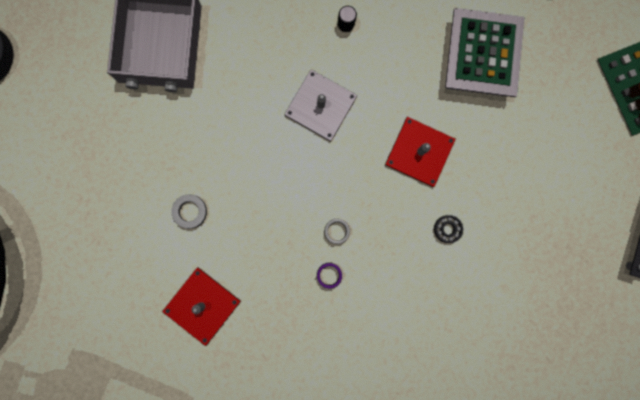

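View pics/side.png

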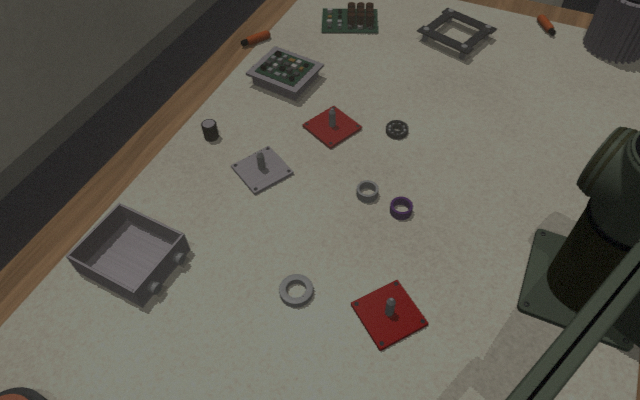

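Candidates in the top view:
- Wide ring: the grey one at (190,212), the only one.
- Narrow ring: grey (336,231), or the purple look-alike (329,275). I choose the grey.
- Stand: aluminium (320,103), or the red ones (420,152) and (201,306). I choose the aluminium.

I'm moving over the wide ring and will check it from the wrist camera.

Request:
play_rows([
  [[-1, 0.11, -0.111, -0.035, 0, 0, 0], [-1, 0.11, -0.111, -0.035, 0, 0, 0], [-1, 0.11, -0.111, -0.035, 0, 0, 0], [-1, 0.11, -0.111, -0.035, 0, 0, 0], [-1, 0.11, -0.111, -0.035, 0, 0, 0], [-1, 0.11, -0.111, -0.035, 0, 0, 0], [-1, 0.11, -0.111, -0.035, 0, 0, 0], [-1, 0.11, -0.111, -0.035, 0, 0, 0]],
], newtons=25)

```text
clock: 1.3
position: [0.4023, 0.2905, 0.3207]
eef_rot: [0.377, 3.118, 0.001]
wrist_force: [0.7, 0.5, 0.0]
finger_gap: 0.999
finger_force: 0.0
```

Request:
play_rows([
  [[-1, 0.11, -0.111, -0.035, 0, 0, 0], [-1, 0.11, -0.111, -0.035, 0, 0, 0], [-1, 0, 0, 0, 0, 0, 0]],
])

```text
clock: 1.6
position: [0.4702, 0.2216, 0.2988]
eef_rot: [0.387, 3.117, -0.002]
wrist_force: [0.0, 0.4, 0.2]
finger_gap: 0.996
finger_force: 0.0
```

```bash
cat > look.py <<'E'
import sys
from h import *
cam,n,z,name=sys.argv[1],sys.argv[2],float(sys.argv[3]),sys.argv[4]
st=arm.sense();print(st["clock"],np.round(st["position"],4),np.round(st["eef_rot"],3),np.round(st["wrist_force"],1))
s=arm.snapshot(cam);save(s,name)
for r in arm.landmark_of(s,n): print("lm",round(r["p"],2),np.round(r["at"],1),ray(s,r["at"],z))
H=float(sys.argv[5]) if len(sys.argv)>5 else 0
for r in arm.silhouettes(s,n):
    m=np.array(r["mask"]).astype(np.uint8)
    c,_=cv2.findContours(m,cv2.RETR_EXTERNAL,cv2.CHAIN_APPROX_NONE)
    if not c: continue
    c=max(c,key=cv2.contourArea)[:,0,:].astype(float)
    P=np.array([ray(s,p,H)[:2] for p in c]); (x,y),R=cv2.minEnclosingCircle(P.astype(np.float32))
    print("sil",round(r["p"],2),np.round(r["rect"]),"circle at H",round(x,4),round(y,4),round(R,4),"bbox mid",(P.min(0)+P.max(0))/2)
E
python3 look.py wrist wide_spacer 0 w1 0.016
```

```text
1.6 [0.4702 0.2216 0.2988] [ 3.870e-01  3.117e+00 -2.000e-03] [0.  0.4 0.2]
lm 0.63 [321.6 191. ] [0.4651 0.2247 0.    ]
sil 0.69 [292. 161. 354. 231.] circle at H 0.4662 0.2236 0.0321 bbox mid [0.46625 0.2242 ]
```

View pics/w1.png

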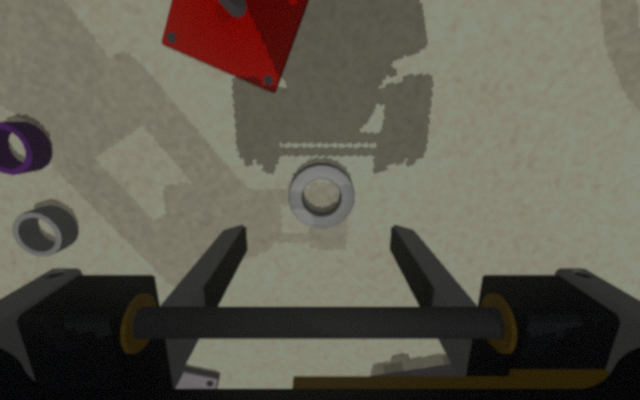

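The picture shows the plain grey wide ring at (321,193), midway between the fingers. The purple ring sits at (15,148) and the grey narrow one at (40,230). Going down.

Request:
play_rows([
  [[-1, -0.003, 0, -0.08, 0, 0, 0], [-1, 0, 0, -0.08, 0, 0, 0], [-1, 0, 0, -0.08, 0, 0, 0], [-1, 0, 0, -0.04, 0, 0, 0], [-1, 0, 0, -0.02, 0, 0, 0], [-1, 0, 0, 0, 0, 0, 0]],
])

```text
clock: 2.35
position: [0.4657, 0.2261, 0.2095]
eef_rot: [-0.375, -3.118, 0.0]
wrist_force: [0.5, -0.4, -1.1]
finger_gap: 1.001
finger_force: 0.0
```

Request:
play_rows([
  [[-1, 0, 0, -0.02, 0, 0, 0], [-1, 0, 0, 0, 0, 0, 0], [1, 0, 0, 0, 0, 0, 0], [1, 0, 0, 0, 0, 0, 0], [1, 0, 0, 0, 0, 0, 0], [1, 0, 0, 0, 0, 0, 0], [1, 0, 0, 0, 0, 0, 0], [1, 0, 0, 0, 0, 0, 0]],
], newtons=35)

```text
clock: 3.15
position: [0.4663, 0.2253, 0.2038]
eef_rot: [0.377, 3.119, -0.0]
wrist_force: [-0.4, -0.6, 2.0]
finger_gap: 0.649
finger_force: 36.1
```

Request:
play_rows([
  [[1, 0, 0, 0.08, 0, 0, 0], [1, 0, 0, 0.1, 0, 0, 0], [1, 0, 0, 0.1, 0, 0, 0], [1, 0.05, -0.058, 0.1, 0, 0, 0], [1, 0.083, -0.09, 0, 0, 0, 0], [1, 0.09, -0.1, 0, 0, 0, 0], [1, 0.09, -0.1, 0, 0, 0, 0], [1, 0.09, -0.1, 0, 0, 0, 0]],
])

```text
clock: 3.95
position: [0.5874, 0.0899, 0.3166]
eef_rot: [-0.377, -3.117, -0.0]
wrist_force: [0.3, 1.0, -2.5]
finger_gap: 0.648
finger_force: 36.0
```

Request:
play_rows([
  [[1, 0.09, -0.1, 0, 0, 0, 0], [1, 0.09, -0.1, 0, 0, 0, 0], [1, 0.07, -0.09, 0, 0, 0, 0], [1, 0.03, -0.04, 0, 0, 0, 0], [1, 0, 0, 0, 0, 0, 0], [1, 0, 0, 0, 0, 0, 0]],
])

```text
clock: 4.55
position: [0.6703, -0.0072, 0.3165]
eef_rot: [-0.377, -3.116, -0.002]
wrist_force: [0.2, 0.5, -2.3]
finger_gap: 0.647
finger_force: 36.0
```

```bash
python3 look.py wrist pin_foot 0.01 w2 0.01; python3 look.py side wide_spacer 0.118 s2 0.126;python3 look.py top pin_foot 0.01 t2 0.01
python3 -c "
import cv2
cv2.imwrite('pics/m.png',cv2.hconcat([cv2.resize(cv2.imread('pics/w2.png'),(400,250)),cv2.resize(cv2.imread('pics/s2.png')[60:260,160:480],(400,250))]))"
```

```text
4.55 [ 0.6703 -0.0072  0.3165] [-3.770e-01 -3.116e+00 -2.000e-03] [ 0.2  0.5 -2.3]
lm 0.88 [316.  195.9] [ 0.6698 -0.0103  0.01  ]
lm 0.85 [108.6 161.9] [ 0.5882 -0.1987  0.01  ]
sil 0.96 [ 52.  98. 165. 215.] circle at H 0.5845 -0.1955 0.0706 bbox mid [ 0.58465 -0.1955 ]
sil 0.73 [258. 137. 377. 248.] circle at H 0.6685 -0.0117 0.069 bbox mid [ 0.65105 -0.0115 ]
4.7 [ 0.6702 -0.0063  0.3173] [-3.740e-01 -3.118e+00 -1.000e-03] [-0.6  1.5 -3. ]
lm 0.73 [252.4 133.2] [ 0.6732 -0.0026  0.118 ]
sil 0.96 [245. 118. 270. 147.] circle at H 0.6691 -0.0015 0.0371 bbox mid [ 0.66595 -0.00205]
4.85 [ 0.6707 -0.0068  0.3179] [-0.375 -3.119 -0.   ] [-0.5  0.5 -2.8]
lm 0.93 [418.5 149.9] [ 0.5869 -0.1911  0.01  ]
sil 0.9 [384. 117. 454. 186.] circle at H 0.585 -0.194 0.068 bbox mid [ 0.5852  -0.19405]
sil 0.61 [163. 292. 176. 314.] circle at H 0.3005 0.2511 0.0203 bbox mid [0.3005 0.2539]
```

View pics/m.png

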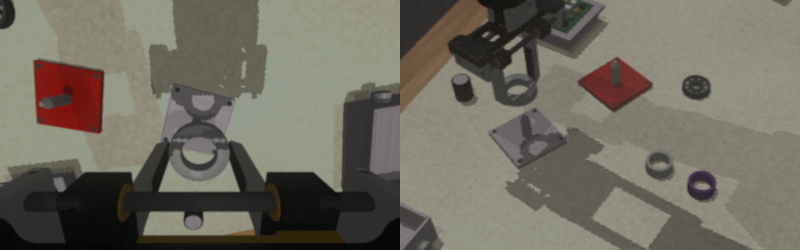

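The ring is held level above the aluminium stand: pin foot at wrist-picture pixel (316,196), ring hanging straight over it. I'll correct y by 2 mm and lower.

Request:
play_rows([
  [[1, 0, -0.007, -0.04, 0, 0, 0], [1, 0, 0, -0.06, 0, 0, 0], [1, 0, 0, -0.06, 0, 0, 0], [1, 0, 0, -0.06, 0, 0, 0], [1, 0, 0, -0.06, 0, 0, 0], [1, 0, 0, -0.04, 0, 0, 0], [1, 0, 0, 0, 0, 0, 0], [1, 0, 0, 0, 0, 0, 0]],
])

```text
clock: 5.8
position: [0.6713, -0.0101, 0.2215]
eef_rot: [-0.377, -3.119, -0.0]
wrist_force: [-0.1, -0.1, -2.5]
finger_gap: 0.644
finger_force: 36.0
```

Request:
play_rows([
  [[1, 0, 0, -0.012, 0, 0, 0], [1, 0, 0, -0.011, 0, 0, 0], [1, 0, 0, 0, 0, 0, 0], [-0.6, 0, 0, 0, 0, 0, 0], [-0.6, 0, 0, 0, 0, 0, 0], [-0.6, 0, 0, 0, 0, 0, 0], [-0.6, 0, 0, 0, 0, 0, 0]],
])

```text
clock: 6.5
position: [0.6715, -0.0102, 0.2155]
eef_rot: [0.377, 3.118, -0.0]
wrist_force: [-0.6, -0.6, -0.3]
finger_gap: 0.798
finger_force: 0.0
```

Request:
play_rows([
  [[-0.6, 0, 0, 0.06, 0, 0, 0], [-0.6, 0, 0, 0.1, 0, 0, 0], [-0.6, 0, 0, 0.12, 0, 0, 0], [-1, -0.1, -0.016, 0, 0, 0, 0], [-1, -0.14, -0.022, 0, 0, 0, 0], [-1, -0.14, -0.022, 0, 0, 0, 0], [-1, -0.14, -0.022, 0, 0, 0, 0], [-1, -0.14, -0.022, 0, 0, 0, 0]],
])

```text
clock: 7.3
position: [0.4718, -0.0414, 0.3002]
eef_rot: [0.376, 3.117, -0.001]
wrist_force: [-0.7, -1.2, 0.9]
finger_gap: 0.999
finger_force: 0.0
```

Request:
play_rows([
  [[-1, -0.1, -0.016, 0, 0, 0, 0], [-1, -0.023, -0.003, 0, 0, 0, 0], [-1, 0, 0, 0, 0, 0, 0], [-1, 0, 0, 0, 0, 0, 0]],
])

```text
clock: 7.7
position: [0.4377, -0.0472, 0.3001]
eef_rot: [0.377, 3.115, -0.001]
wrist_force: [0.9, 0.2, -0.0]
finger_gap: 0.999
finger_force: 0.0
```

```bash
python3 look.py wrist narrow_spacer 0 w3 0.022; python3 look.py top wide_spacer 0.01 t3 0.026;python3 look.py side wide_spacer 0.01 s3 0.026
python3 -c "
import cv2
i=cv2.imread
a=cv2.resize(i('pics/w3.png'),(400,250));b=cv2.resize(i('pics/t3.png')[50:200,200:440],(400,250));c=cv2.resize(i('pics/s3.png')[100:225,180:380],(400,250))
cv2.imwrite('pics/m3.png',cv2.vconcat([cv2.hconcat([a,b]),cv2.hconcat([c,c*0])]))"
```

```text
7.7 [ 0.4377 -0.0472  0.3001] [ 3.770e-01  3.115e+00 -1.000e-03] [ 0.9  0.2 -0. ]
lm 0.9 [321.8 193.6] [ 0.4365 -0.0445  0.    ]
sil 0.79 [299. 171. 348. 220.] circle at H 0.4329 -0.0442 0.0243 bbox mid [ 0.43305 -0.04365]
sil 0.64 [288.  78. 343. 136.] circle at H 0.3561 -0.0308 0.0229 bbox mid [ 0.3558 -0.0304]
7.85 [ 0.4376 -0.047   0.2992] [ 0.376  3.118 -0.   ] [ 0.5  0.9 -0.4]
lm 0.68 [321.2 101.8] [ 0.6733 -0.0106  0.01  ]
sil 0.68 [307.  84. 336. 120.] circle at H 0.6705 -0.0077 0.032 bbox mid [ 0.67025 -0.00885]
8.0 [ 0.4369 -0.0469  0.2987] [-0.377 -3.119 -0.   ] [ 0.3  0.  -0.6]
lm 0.75 [259.3 162.8] [ 0.6803 -0.0203  0.01  ]
sil 0.55 [246. 153. 277. 179.] circle at H 0.6663 -0.0039 0.0362 bbox mid [ 0.66745 -0.0041 ]
```

View pics/m3.png

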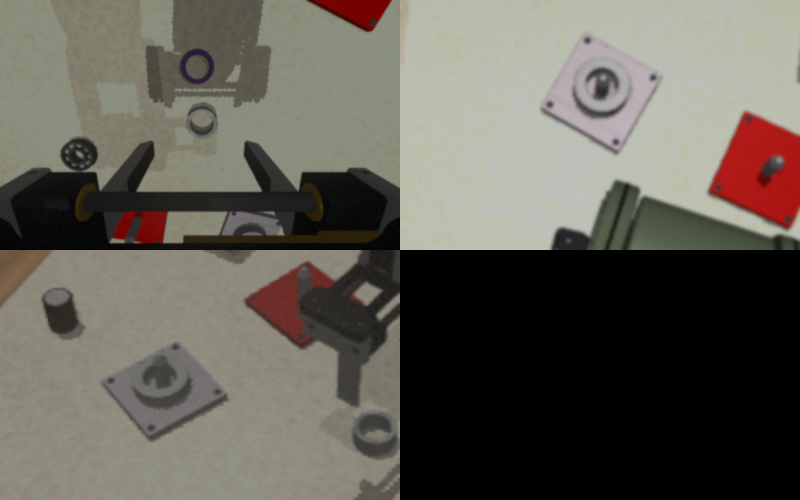

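The wide ring lies flat round the pin, and the grey narrow ring is between the fingers at wrist-picture pixel (322,194), with the purple one well above at (315,107). Going down on the grey one.

Request:
play_rows([
  [[-1, -0.009, 0.009, -0.08, 0, 0, 0], [-1, 0, 0, -0.08, 0, 0, 0], [-1, 0, 0, -0.08, 0, 0, 0], [-1, 0, 0, -0.04, 0, 0, 0], [-1, 0, 0, -0.03, 0, 0, 0], [-1, 0, 0, 0, 0, 0, 0], [1, 0, 0, 0, 0, 0, 0], [1, 0, 0, 0, 0, 0, 0]],
], newtons=25)

```text
clock: 8.95
position: [0.4342, -0.0445, 0.2067]
eef_rot: [0.377, 3.117, -0.001]
wrist_force: [0.7, -0.3, -0.2]
finger_gap: 0.87
finger_force: 0.0
```

Request:
play_rows([
  [[1, 0, 0, 0, 0, 0, 0], [1, 0, 0, 0, 0, 0, 0], [1, 0, 0, 0, 0, 0, 0], [1, 0, 0, 0, 0, 0, 0]],
])

```text
clock: 9.35
position: [0.4336, -0.0443, 0.2059]
eef_rot: [0.377, 3.119, 0.0]
wrist_force: [0.6, 0.4, 0.1]
finger_gap: 0.524
finger_force: 0.4
```

Request:
play_rows([
  [[1, 0, 0, 0, 0, 0, 0], [1, 0, 0, 0, 0, 0, 0], [1, 0, 0, 0, 0, 0, 0]],
])

```text
clock: 9.65
position: [0.4336, -0.0442, 0.2059]
eef_rot: [0.377, 3.119, 0.001]
wrist_force: [-0.5, 1.1, 2.2]
finger_gap: 0.478
finger_force: 25.0
```

Request:
play_rows([
  [[1, 0, 0, 0.06, 0, 0, 0], [1, 0, 0, 0.12, 0, 0, 0], [1, 0, 0, 0.12, 0, 0, 0], [1, 0, 0, 0.1, 0, 0, 0], [1, 0.08, 0.012, 0, 0, 0, 0], [1, 0.13, 0.019, 0, 0, 0, 0], [1, 0.14, 0.02, 0, 0, 0, 0], [1, 0.14, 0.02, 0, 0, 0, 0]],
])

```text
clock: 10.45
position: [0.5816, -0.0228, 0.3251]
eef_rot: [-0.377, -3.118, 0.001]
wrist_force: [0.6, -0.9, -0.7]
finger_gap: 0.484
finger_force: 25.0
```

Request:
play_rows([
  [[1, 0.14, 0.02, 0, 0, 0, 0], [1, 0.1, 0.015, 0, 0, 0, 0], [1, 0.06, 0.009, 0, 0, 0, 0], [1, 0, 0, 0, 0, 0, 0], [1, 0, 0, 0, 0, 0, 0]],
])

```text
clock: 10.95
position: [0.67, -0.0098, 0.3244]
eef_rot: [-0.377, -3.116, 0.001]
wrist_force: [-1.0, 0.5, -1.4]
finger_gap: 0.483
finger_force: 25.0
```

```bash
python3 look.py side narrow_spacer 0.12 s4 0.142; python3 look.py wrist narrow_spacer 0.12 w4 0.142
python3 -c "
import cv2
i=cv2.imread
cv2.imwrite('pics/m4.png',cv2.hconcat([cv2.resize(i('pics/w4.png'),(400,250)),cv2.resize(i('pics/s4.png')[80:205,160:360],(400,250))]))"
```

```text
10.95 [ 0.67   -0.0098  0.3244] [-3.770e-01 -3.116e+00  1.000e-03] [-1.   0.5 -1.4]
lm 0.84 [397.8 211.7] [0.3408 0.0661 0.12  ]
lm 0.71 [256.8 127.9] [ 0.6714 -0.0179  0.12  ]
sil 0.74 [389. 194. 415. 222.] circle at H 0.3362 0.0733 0.025 bbox mid [0.3353 0.0733]
sil 0.71 [248. 114. 268. 142.] circle at H 0.6637 0.0033 0.0324 bbox mid [0.66065 0.0021 ]
11.1 [ 0.6695 -0.01    0.3254] [-0.378 -3.117  0.   ] [-0.6  0.6 -1.6]
lm 0.91 [317.2 235.9] [ 0.6698 -0.0119  0.12  ]
sil 0.6 [281. 208. 355. 282.] circle at H 0.6667 -0.0114 0.0255 bbox mid [ 0.66695 -0.01145]
```

View pics/m4.png

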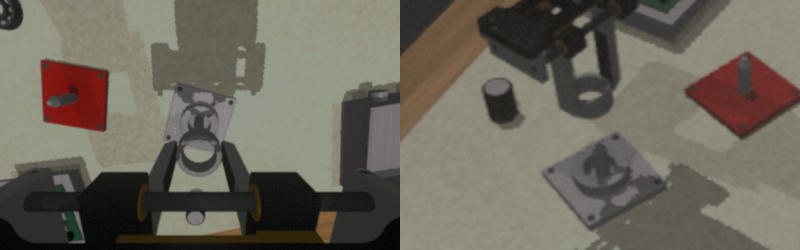

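The ring is held level over the stand (wrist-picture pixel (317,236), stand behind it). Lowering.

Request:
play_rows([
  [[1, 0.004, 0, -0.05, 0, 0, 0], [1, 0, 0, -0.06, 0, 0, 0], [1, 0, 0, -0.06, 0, 0, 0], [1, 0, 0, -0.06, 0, 0, 0], [1, 0, 0, -0.04, 0, 0, 0], [1, 0, 0, -0.02, 0, 0, 0], [1, 0, 0, 0, 0, 0, 0]],
])

```text
clock: 11.95
position: [0.6712, -0.0098, 0.2374]
eef_rot: [-0.377, -3.117, -0.0]
wrist_force: [-0.1, 0.4, -1.8]
finger_gap: 0.48
finger_force: 25.0
```

Request:
play_rows([
  [[1, 0, 0, -0.01, 0, 0, 0], [1, 0, 0, -0.006, 0, 0, 0], [1, 0, 0, 0, 0, 0, 0], [-0.4, 0, 0, 0, 0, 0, 0], [-0.4, 0, 0, 0, 0, 0, 0], [-0.4, 0, 0, 0, 0, 0, 0], [-0.4, 0, 0, 0, 0, 0, 0], [-0.4, 0, 0, 0, 0, 0, 0]],
])

```text
clock: 12.75
position: [0.6718, -0.0098, 0.2341]
eef_rot: [0.377, 3.119, -0.0]
wrist_force: [0.2, 0.5, -0.3]
finger_gap: 0.695
finger_force: 0.0
```

Request:
play_rows([
  [[-0.4, 0, 0, 0.05, 0, 0, 0], [-0.4, 0, 0, 0.1, 0, 0, 0], [-0.4, 0, 0, 0.14, 0, 0, 0], [-0.4, 0, 0, 0.1, 0, 0, 0], [-0.4, -0.14, 0, 0, 0, 0, 0], [-0.4, -0.14, 0, 0, 0, 0, 0], [-0.4, -0.14, 0, 0, 0, 0, 0], [-0.4, 0, 0, 0, 0, 0, 0]],
])

```text
clock: 13.55
position: [0.5402, -0.0089, 0.3495]
eef_rot: [-0.376, -3.111, -0.0]
wrist_force: [0.1, -0.1, -1.1]
finger_gap: 0.699
finger_force: 0.0
```

```bash
python3 look.py side narrow_spacer 0.026 s5 0.048; python3 look.py top narrow_spacer 0.026 t5 0.048
python3 -c "
import cv2
i=cv2.imread
cv2.imwrite('pics/m5.png',cv2.hconcat([cv2.resize(i('pics/t5.png')[50:175,220:420],(400,250)),cv2.resize(i('pics/s5.png')[110:210,200:360],(400,250))]))"
```

```text
13.55 [ 0.5402 -0.0089  0.3495] [-0.376 -3.111 -0.   ] [ 0.1 -0.1 -1.1]
lm 0.79 [397.  208.2] [ 0.3607 -0.0131  0.026 ]
lm 0.62 [258.7 158.3] [ 0.6792 -0.0191  0.026 ]
sil 0.86 [249. 144. 270. 171.] circle at H 0.6675 -0.0017 0.0319 bbox mid [ 0.66765 -0.00095]
sil 0.67 [388. 198. 414. 220.] circle at H 0.3501 -0.0002 0.0265 bbox mid [ 3.5015e-01 -2.0000e-04]
13.7 [ 0.5464 -0.0099  0.3526] [ 0.377  3.115 -0.   ] [ 0.4 -0.7 -0.2]
```

View pics/m5.png

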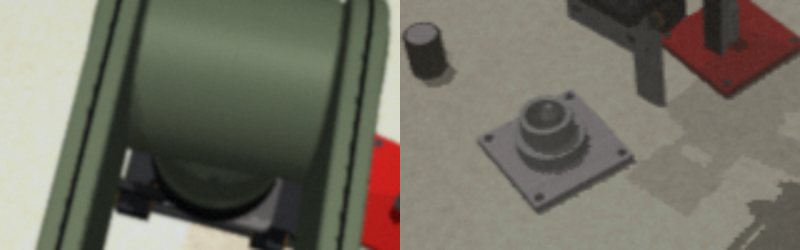

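The side view shows both rings stacked level round the pin (around pixel (259,160)), and the gripper is clear of them. Handing in.

```bash
python3 -c "
from rig import arm
print(arm.sign_off())"
```

```text
the job is handed in; nothing more can be done
None
```

The job is handed in with both rings on the aluminium stand's pin, the wide one flat on the base and the narrow one level on top of it; the bearing, the purple ring and the red stands were never touched, and the result of the judging was not shown.

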